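# Clamp a walnut strip in the corner jig

### The arm

A 6-joint arm with a two-finger parallel gripper is mounted at the origin on a cart in front of the work surface, level with it; the furniture and walls round the work are solid. World frame = base frame: x ahead of the robot, y to its left, z up, the work surface at z = 0. Lengths are in m, angles in rad, forces in N, time in s.
With the tool pointing down it reaches from about 0.375 to 0.925 m from the base axis. Payload 5.7 kg.
Tool frame: the origin (TCP) lies at the very end of the fingers, on their centre line; the grasp point (between the pads) lies 19 mm behind it; z points along the fingers, y is the line along which they close (so a half turn about z gives the same grasp; the last joint's range is limited). The gripper opens to 85 mm and grips with 20 to 120 N. Pads are 22 mm wide; open, the fingers measure 114 mm over their backs; the gripper's body (76 mm by 85 mm) begins 54 mm behind the grasp point. The pads swing forward as they close: fully open they stand 13 mm farther back than shut.
Start: joints at [-1.423, 0.359, 1.51, -0, 1.272, -0.115], TCP at [0.156, -0.579, 0.231] pointing down, gripper open.
Joint ranges: [-2.97, 2.97], [-1.01, 2.36], [0.21, 2.38], [-0.96, 4.11], [0.2, 2.71], [-2.98, 2.98]. Speed limits (rad/s): [2.39, 2.39, 3.14, 3.14, 3.14, 3.14].

### API

Orientations are given as a unit quaternion [x, y, z, w].
In Python, from cell import robot gives the robot as it stands.
- The arm moves only by the tool step_arm, never from a script. Its argument "targets" is a list of rows, each a list of 7 numbers: the turn, a rotation vector about the tool's x, y, z in rad, then the shift along the tool's x, y, z in mm, then the finger opening in mm, from 0 to 85.4. A call has 1 to 20 rows; each row is the pose to reach, as a shift and turn from the pose commanded when the call began, along the tool's axes at that moment; what a row does not reach only later rows make up. A row lasts 1/8 s, in which the tool goes at most 62.5 mm and 10.7 degrees, less where a joint would pass 70% of its speed; a pose out of reach is approached as far as the arm can. A call with a gripper value outside its range is refused whole. The fingers move at their own pace and stop on an object; "grip_force" is the grip in N (left out, the last holds). Time passes only in rows, so rows that repeat a pose let the fingers close. It gives the time, the measured TCP pose, the force, the opening and the grip force at its end, in the units of the state.
- robot.sense(): the state, without advancing time (a new reading comes with each control period).
- robot.read_camera(name): name is "side" or "top" or "wrist"; returns a dict with "color" (384x512x3 uint8, blue, green, red), "intrinsics" (3x3 intrinsics, pixels), "R" (3x3) and "t" (3): a world point X has camera coordinates R X + t. Camera axes: x right, y down, z forward; pixel columns grow to the right and rows downward; lengths in m; the calibration is good to about 2 mm. A picture is of the moment at which its call begins. There is no depth.
- robot.job_done(): hands the job in; it is judged then, once.
The state is a dict: "t": time; "joints": joint angles; "joint_vel": joint speeds; "joint_efforts": joint torques, N m; "ee_pos": TCP position; "ee_rot": TCP orientation; "ft_force": force on the tool from outside, world axes, zero at the start; "torque": the same for the moment, N m; "gripper_width": opening from 0.0 (shut) to 1.0 (fully open); "grasp_force": force on a finger pad.
Only numpy, scipy, OpenCV 4.12 (cv2) and the standard library are available. Lean on these libraries where they do the work, as an engineer would, in place of code of your own. Each camera call takes 0.05 s, during which the arm holds its last target. There are 200 camera calls.

### The job

Slide the walnut strip under the arm of the aluminium corner jig until it lies flat and snug against both the fence and the end stop. Then turn the knurled thumbscrew clockwise until it seats on the strip and you feel it tighten; stop there, do not force it. Leave the other things on the bench where they are.

Things in the scene. Friction and masses are not known exactly. Their poses are not given: they have to be found in the camera images.
- jig: Plain aluminium corner jig fixed to the bench; origin: inner corner of fence and end stop at bench level, z up. Fence: wall 18 mm thick, 30 high, inner face the plane x=0, y -70 to 0 mm. End stop: like wall, inner face the plane y=0, x -52 to 0. A flange behind the fence (x to +51) has cap screws 14 mm high. Strip home: its centre at x=-25, y=-75, 80 mm of it beyond the fence
- jig_arm (a point): Tip of the jig's clamp arm, mid-thickness, at x=-44, y=-35 mm of the jig, 39 mm above the bench; axes as the jig's. The arm is a bar 30 mm wide (y -50 to -20 mm of the jig) that juts from the fence to this tip, underside 32 mm and top 46 mm above the bench (bush round the screw to 50 mm). The jig is open toward -x and -y, so the strip slides in under the arm
- strip_center (a point): Centre of the loose walnut strip, a plain dark wooden bar 50 mm wide (its x), 150 mm long (its y) and 22 mm high (z up), about 0.11 kg, the same both ways round; it lies flat on the bench, which drags on it strongly: it moves more easily held a millimetre off the bench than pressed down
- knob_center (a point): Centre of the knurled steel thumbscrew head, an upright cylinder 31 mm across and 24 mm high, free all round; about 73 mm above the bench, at x=-25, y=-35 mm of the jig. It sinks about 1.6 mm per radian. Under the arm the screw ends in an 18 mm round foot, 2 to 4 mm above the strip at the start
- thumbscrew (a joint): Angle of the screw, rad; grows clockwise seen from above (tightening); starts at 0.4 to 1.5. It turns against a drag of 0.06 N m up to a firm stop at 3.0, where its foot sits on the strip. It stays where it is left
- strain (a joint): How hard the thumbscrew head is being twisted: the angle (rad, clockwise positive) by which the head is ahead of the screw, 0.8 N m per rad. About 0.08 while the screw turns freely; once it is seated the screw stands still and this climbs with every further turn of the head. Properly tight is about 0.25 to 0.6 (0.2 to 0.5 N m); 0.9 (0.72 N m) is over-tightened. Let go, the head springs back to 0
- wax_tin: Bystander: round tin 63 mm across, 34 mm high, standing on the bench; origin under its centre
- electrical_tape: Bystander: roll of black tape 58 mm across, 19 mm high, lying flat; origin under its centre
Mind the look-alikes: they are no part of the job. What is meant by the jig is not yellow, and is the larger of those in its own colour.

How it is judged:
On the way, in this order (a step that is already met when the one before it is completed fails the run):
1. the strip lies home in the corner, flat, against fence and stop, with the screw not yet down on it (x of strip_center in the frame of jig between -0.029 and -0.022 m and y of strip_center in the frame of jig between -0.079 and -0.072 m and angle between the y axis of strip_center and the y axis of jig, either way round below 0.06 rad and angle between strip_center's own z axis and vertical below 0.05 rad and height (world z) of strip_center below 0.014 m and value of joint thumbscrew below 2.6 rad), for 0.2 s.
2. with the strip home, the seated thumbscrew is felt to tighten (twisted with 0.16 N m or more) (x of strip_center in the frame of jig between -0.029 and -0.022 m and y of strip_center in the frame of jig between -0.079 and -0.072 m and angle between the y axis of strip_center and the y axis of jig, either way round below 0.06 rad and angle between strip_center's own z axis and vertical below 0.05 rad and height (world z) of strip_center below 0.014 m and value of joint thumbscrew above 2.93 rad and value of joint strain above 0.2 rad), for 0.1 s.
At the end, for the whole second after the job is handed in: The strip lies flat in the corner within 4 mm of the fence and 4 mm of the end stop and parallel to the fence within 0.06 rad; the thumbscrew is still seated on it (2.9 rad or more) and at rest (x of strip_center in the frame of jig between -0.029 and -0.022 m and y of strip_center in the frame of jig between -0.079 and -0.072 m and angle between the y axis of strip_center and the y axis of jig, either way round below 0.06 rad and angle between strip_center's own z axis and vertical below 0.05 rad and height (world z) of strip_center below 0.014 m and value of joint thumbscrew above 2.9 rad and velocity of joint thumbscrew below 0.1 rad/s); the robot touches nothing.
It fails at once if the thumbscrew is forced (twisted with more than 0.72 N m) (value of joint strain above 0.9 rad).
It fails at once if a bystander (tin or tape roll) is shoved more than 30 mm (distance of any of wax_tin, electrical_tape from where it was at the start of the episode above 0.03 m).
It also fails if it takes over 72 s, if anything falls off the work surface, if the arm or the gripper's body presses on something with over 40 N, if the wrist force passes 120 N, or if a joint passes its speed limit or range.

## Working session

There is one attempt and no reset: what is moved stays moved. The work goes in short steps, Python scripts to look and compute and a tool call to move; the robot and the scene stay as the last step left them, time stands still between calls to the robot, and variables do not carry over. Pictures are saved under pics/ and viewed, at most 10 in all, crops included, and the job is handed in when it is done.

Besides the shell and the picture viewer there is one more tool, called after ">>>" by a JSON object that holds its "fn" and its "kwargs", one argument or row to a line. step_arm: Moves the arm, as the interface text tells. Its arguments: {"type":"object","properties":{"targets":{"type":"array"},"grip_force":{"type":"number"}},"required":["targets"]}

```bash
ls; mkdir -p pics
cat > h.py <<'E'
import numpy as np,cv2
from cell import robot
from scipy.spatial.transform import Rotation as Rn
def snap(n,f):
    c=robot.read_camera(n); cv2.imwrite('pics/'+f+'.png',c['color']); np.savez('pics/'+f+'.npz',**{k:np.array(c[k]) for k in('intrinsics','R','t')}); return c
def ray(f,u,v,z):
    c=np.load('pics/'+f+'.npz'); d=c['R'].T@np.linalg.inv(c['intrinsics'])@[u,v,1]; o=-c['R'].T@c['t']
    return o+d*(z-o[2])/d[2]
def proj(f,P):
    c=np.load('pics/'+f+'.npz'); q=(np.atleast_2d(P)@c['R'].T+c['t'])@c['intrinsics'].T; return q[:,:2]/q[:,2:]
E
python3 - <<'E'
from h import *
for n in('top','side'): snap(n,n+'0')
print(robot.sense())
for n in('top','side'):
  c=np.load(f'pics/{n}0.npz');print(-c['R'].T@c['t'],c['R'],c['intrinsics'][0])
E
```

```text
pics
{'t': 0.1, 'joints': array([-1.42310358e+00,  3.59462230e-01,  1.51131952e+00,  9.67126851e-06,
        1.27250060e+00, -1.15117620e-01]), 'joint_vel': array([-2.02072583e-05,  9.87929272e-05, -2.86221156e-03,  1.20236416e-03,
       -2.15326271e-03, -1.03721404e-03]), 'joint_efforts': array([ 5.48615862e-04, -5.28648949e+01, -2.79349065e+01, -7.74328271e-06,
        5.02542680e-03,  3.09793172e-06]), 'ee_pos': array([ 0.15577279, -0.57879566,  0.23052201]), 'ee_rot': array([ 9.91378588e-01,  1.31025883e-01, -9.13957399e-06, -8.44807287e-04]), 'ft_force': array([ 0.09677368, -0.01637519,  0.00112203]), 'torque': array([ 0.01924576, -0.00340856,  0.02240362]), 'grasp_force': 0.0, 'gripper_width': 0.9995934729326194}
[0.33084451 0.00613577 1.06122693] [[ 0.01094522 -0.99964689  0.02421354]
 [-0.98419143 -0.01505041 -0.17646734]
 [ 0.17676945 -0.02189929 -0.98400863]] [464.72307209   0.         259.72617313]
[ 0.31886831 -0.78952259  0.42207066] [[ 0.96780483 -0.25030021 -0.02652565]
 [-0.12756005 -0.39689359 -0.9089576 ]
 [ 0.21698441  0.88307717 -0.41604384]] [374.57892088   0.         254.98961469]
```

View pics/top0.png

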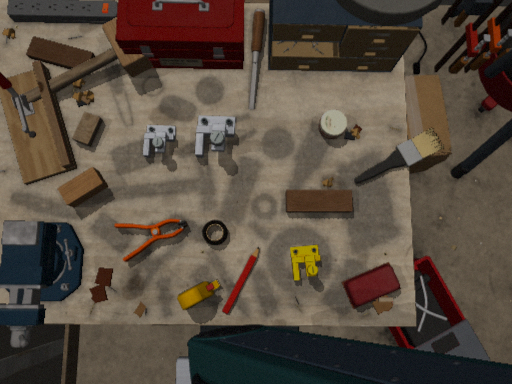

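View pics/side0.png

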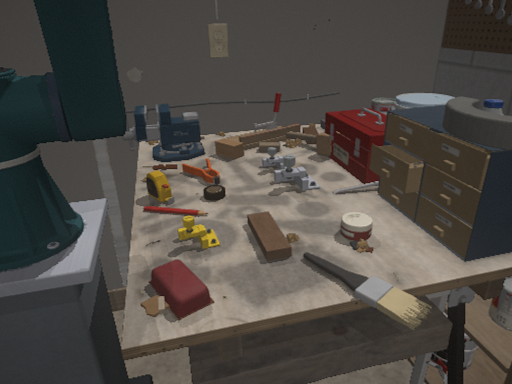

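The top view shows the larger aluminium jig at about (215,133), the strip at (319,201), the tin at (333,124) and the tape at (215,232). I'll enlarge the jig and strip.

Run:
```python
from h import *
a=cv2.imread('pics/top0.png');b=cv2.imread('pics/side0.png')
A=cv2.resize(a[105:165,185:245],(480,480)[:2],interpolation=cv2.INTER_CUBIC)
A=cv2.resize(a[108:168,185:250],None,fx=6,fy=6,interpolation=cv2.INTER_CUBIC)
B=cv2.resize(b[155:215,258:323],None,fx=6,fy=6,interpolation=cv2.INTER_CUBIC)
cv2.imwrite('pics/z.png',np.hstack([A,B]))
for p in[(286,190),(353,190),(353,213),(286,213),(319,201)]:print(ray('top0',*p,.022))
```

```text
[ 0.51804602 -0.07679619  0.022     ]
[ 0.5203881  -0.23004542  0.022     ]
[ 0.46747483 -0.22874105  0.022     ]
[ 0.46533969 -0.07684641  0.022     ]
[ 0.49382466 -0.15184556  0.022     ]
```

View pics/z.png

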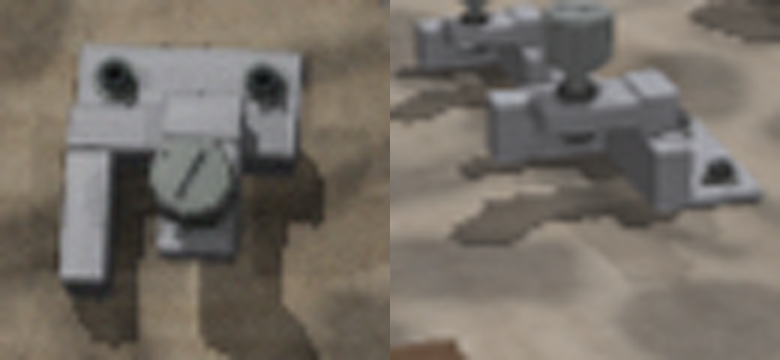

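The left crop (top view) shows the fence running across, the end stop on the left (world +y) and the arm pointing down toward the robot. The knob top is centred near crop (192,178). I'll fit the jig pose to its corners and check with an overlay.

Run:
```python
from h import *
from scipy.optimize import least_squares
J=np.array([[-.052,0,.03],[-.052,.018,.03],[.018,.018,.03],[0,0,.03],[-.044,-.05,.046],[-.044,-.02,.046],[-.025,-.035,.085]])
C=np.array([[105,276],[62,276],[72,103],[112,152],[238,232],[157,232],[194,172]])
U=C/6+[185,108]-.42
def W(p,J):
    c,s=np.cos(p[2]),np.sin(p[2]); return np.c_[p[0]+c*J[:,0]-s*J[:,1],p[1]+s*J[:,0]+c*J[:,1],J[:,2]]
r=least_squares(lambda p:(proj('top0',W(p,J))-U).ravel(),[.63,.08,0],loss='soft_l1');print(r.x,r.fun.reshape(-1,2).round(1))
p=r.x
print('home',W(p,np.array([[-.025,-.075,.011],[-.025,-.035,.073]])))
box=lambda x0,x1,y0,y1,z0,z1:[[x,y,z]for x in(x0,x1)for y in(y0,y1)for z in(z0,z1)]
bs=[box(0,.018,-.07,.018,0,.03),box(-.052,0,0,.018,0,.03),box(-.044,0,-.05,-.02,.032,.046),box(-.0405,-.0095,-.0505,-.0195,.061,.085)]
out=[]
for f,x0,y0 in(('top0',185,108),('side0',258,155)):
    a=cv2.imread(f'pics/{f}.png')[y0:y0+60,x0:x0+65];a=cv2.resize(a,None,fx=6,fy=6,interpolation=cv2.INTER_CUBIC)
    for b,col in zip(bs,[(0,0,255),(0,255,0),(255,0,0),(0,255,255)]):
        q=((proj(f,W(p,np.array(b)))-[x0,y0]+.42)*6).astype(int)
        for i in range(8):
            for k in(1,2,4):
                if not i&k: cv2.line(a,q[i].tolist(),q[i|k].tolist(),col,1)
    out.append(a)
cv2.imwrite('pics/z2.png',np.hstack(out))
# strip by colour: minAreaRect in top
a=cv2.imread('pics/top0.png');h=a[150:250,270:370].astype(int)
m=((a.sum(2)<260)&(a[:,:,2]>a[:,:,0].astype(int)+15)).astype(np.uint8);m[:183]=0;m[220:]=0;m[:,:280]=0;m[:,360:]=0
m=cv2.morphologyEx(m,cv2.MORPH_OPEN,np.ones((3,3)));n,l,st,ce=cv2.connectedComponentsWithStats(m);print(st)
k=1+np.argmax(st[1:,4]);pts=np.argwhere(l==k)[:,::-1].astype(float)
w=np.array([ray('top0',u,v,.022)[:2] for u,v in pts]);print(cv2.minAreaRect((w*1000).astype(np.float32)))
```

```text
[0.64986632 0.11449951 0.00754222] [[ 0.6  0.1]
 [-0.1  0. ]
 [-0.9 -0.6]
 [ 0.  -1.2]
 [ 0.1  2.4]
 [ 0.3  2.3]
 [-0.2 -0.9]]
home [[0.62543269 0.03931309 0.011     ]
 [0.625131   0.07931196 0.073     ]]
[[     0      0    512    384 194756]
 [   284    183     75     29   1725]
 [   354    197      5      4     18]
 [   288    213     17      5     81]
 [   331    214      7      4     28]]
((503.3229064941406, -156.95033264160156), (64.59833526611328, 169.62225341796875), 0.811424195766449)
```

View pics/z2.png

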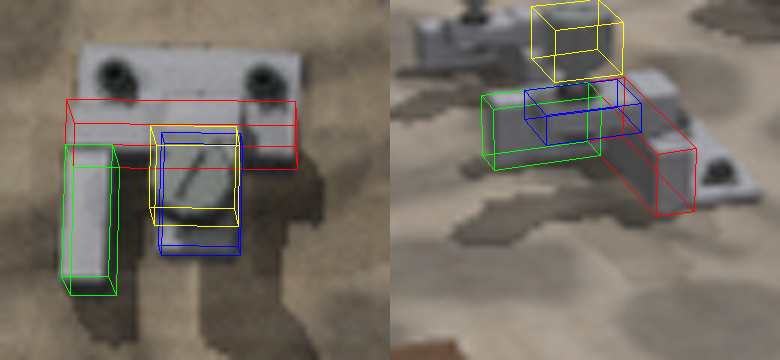

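The overlay agrees in both views to within about 1 px. The jig is at (0.650, 0.114) with yaw about 0.008, and the strip at (0.494, -0.152) with yaw about 0.013, long side along y. Next I compute the move to above the strip's near end.

```bash
cat >> h.py <<'E'
def go(xyz,yaw):
    s=robot.sense(); R0=Rn.from_quat(s['ee_rot'])
    c,n=np.cos(yaw),np.sin(yaw); T=Rn.from_matrix(np.array([[c,n,0],[n,-c,0],[0,0,-1.]]))
    print('turn',(R0.inv()*T).as_rotvec().round(3),'shift mm',(R0.inv().apply(np.array(xyz)-s['ee_pos'])*1000).round(1))
def st():
    s=robot.sense();x=Rn.from_quat(s['ee_rot']).as_matrix();print(s['t'],s['ee_pos'].round(4),'yaw',np.arctan2(x[1,0],x[0,0]).round(4),'F',s['ft_force'].round(1),'M',s['torque'].round(2),'w',round(s['gripper_width']*85.4,1),s['grasp_force'],'j',s['joints'].round(2))
E
python3 - <<'E'
from h import *
print('tin',ray('top0',333,124,.034),'tape',ray('top0',215,232,.019))
go([.494,-.2,.11],np.pi/2+.012)
E
```

```text
tin [ 0.67271965 -0.18462468  0.034     ] tape [0.42068165 0.08198098 0.019     ]
turn [-1.00e-03 -1.00e-03 -1.32e+00] shift mm [ 425.  -277.7  121.1]
```

>>> {"fn": "step_arm", "kwargs": {
  "targets": [
    [0,0,-1.32,425,-278,121,85],
    [0,0,-1.32,425,-278,121,85],
    [0,0,-1.32,425,-278,121,85],
    [0,0,-1.32,425,-278,121,85],
    [0,0,-1.32,425,-278,121,85],
    [0,0,-1.32,425,-278,121,85],
    [0,0,-1.32,425,-278,121,85],
    [0,0,-1.32,425,-278,121,85],
    [0,0,-1.32,425,-278,121,85],
    [0,0,-1.32,425,-278,121,85],
    [0,0,-1.32,425,-278,121,85],
    [0,0,-1.32,425,-278,121,85]
  ]
}}

```text
t: 1.6
ee_pos: [0.4935, -0.2015, 0.1106]
ee_rot: [0.703, 0.711, -0.0, 0.0]
ft_force: [-0.7, -0.2, -0.4]
gripper_width: 0.99
grasp_force: 0.0
```

Run:
```python
from h import *
st(); snap('wrist','w1')
```

```text
1.6 [ 0.4935 -0.2015  0.1106] yaw 1.5814 F [-0.7 -0.2 -0.4] M [-0.    0.04  0.  ] w 84.6 0.0 j [-0.52  0.41  1.79 -0.    0.95 -0.53]
```

View pics/w1.png

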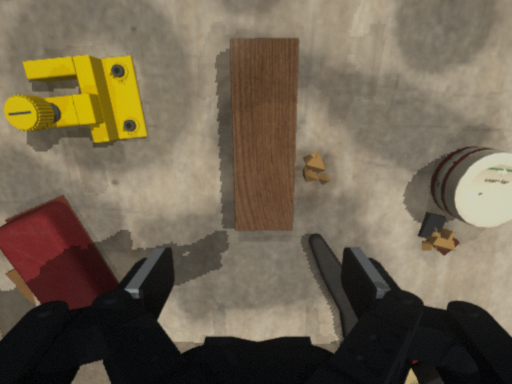

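The wrist view shows the strip with top-face corners at about (230,38), (298,38), (294,230) and (235,230). The yellow jig is to the left and the tin to the right.

Run:
```python
from h import *
P=np.array([ray('w1',*p,.022) for p in[(230.5,38),(298,38),(294,230),(235,230)]]);print(P,P.mean(0))
print(np.linalg.norm(np.diff(P,axis=0),axis=1))
```

```text
[[ 0.47215553 -0.07915456  0.022     ]
 [ 0.52046744 -0.07865265  0.022     ]
 [ 0.52466677 -0.22740826  0.022     ]
 [ 0.47359767 -0.22794484  0.022     ]] [ 0.49772185 -0.15329008  0.022     ]
[0.04831452 0.14881486 0.05107192]
```

>>> {"fn": "step_arm", "kwargs": {
  "targets": [
    [0,0,-0.01,-2,5,40,85],
    [0,0,-0.01,-2,5,80,85],
    [0,0,-0.01,-2,5,95,85],
    [0,0,-0.01,-2,5,104,85],
    [0,0,-0.01,-2,5,108,85],
    [0,0,-0.01,-2,5,108,85]
  ]
}}

```text
t: 2.4
ee_pos: [0.4996, -0.2028, 0.0029]
ee_rot: [0.699, 0.715, 0.0, 0.001]
ft_force: [-0.4, 0.6, -1.0]
gripper_width: 0.992
grasp_force: 0.0
```

>>> {"fn": "step_arm", "kwargs": {
  "targets": [
    [0,0,0,0,0,0,60],
    [0,0,0,0,0,0,40],
    [0,0,0,0,0,0,40],
    [0,0,0,0,0,0,40],
    [0,0,0,0,0,0,40],
    [0,0,0,0,0,0,40]
  ],
  "grip_force": 60
}}

```text
t: 3.15
ee_pos: [0.4996, -0.2026, 0.0032]
ee_rot: [0.699, 0.715, 0.0, 0.001]
ft_force: [-1.5, 0.2, 6.9]
gripper_width: 0.572
grasp_force: 62.4
```

Run:
```python
from h import *
st()
```

```text
3.15 [ 0.4996 -0.2026  0.0032] yaw 1.593 F [-1.5  0.2  6.9] M [0.1  0.21 0.06] w 48.8 62.38316059112549 j [-0.51  0.58  1.85  0.    0.71 -0.54]
```

>>> {"fn": "step_arm", "kwargs": {
  "targets": [
    [0,0,0,0,0,-2,40],
    [0,0,0,0,0,-4,40],
    [0,0,0.015,30,1,-4,40],
    [0,0,0.015,65,2,-4,40],
    [0,0,0.015,97,30,-4,40],
    [0,0,0.015,95,60,-4,40],
    [0,0,0.015,95,90,-4,40],
    [0,0,0.015,95,115,-4,40],
    [0,0,0.015,95,125,-4,40],
    [0,0,0.015,95,125,-4,40],
    [0,0,0.015,95,125,-4,40]
  ]
}}

```text
t: 4.53
ee_pos: [0.6203, -0.1045, 0.006]
ee_rot: [0.705, 0.71, -0.001, -0.001]
ft_force: [-0.4, -0.3, -0.0]
gripper_width: 0.568
grasp_force: 62.0
```

Run:
```python
from h import *
st(); snap('wrist','w2'); snap('top','t2'); snap('side','s2')
a=cv2.imread('pics/w2.png'); b=cv2.imread('pics/s2.png')[140:260,240:400]; b=cv2.resize(b,(400,300),interpolation=cv2.INTER_CUBIC)
a=cv2.resize(a,(400,300));cv2.imwrite('pics/v2.png',np.hstack([a,b]))
```

```text
4.525 [ 0.6203 -0.1045  0.006 ] yaw 1.5777 F [-0.4 -0.3 -0. ] M [-0.02 -0.   -0.  ] w 48.5 62.0106303691864 j [-0.28  0.66  1.63  0.    0.85 -0.28]
```

View pics/v2.png

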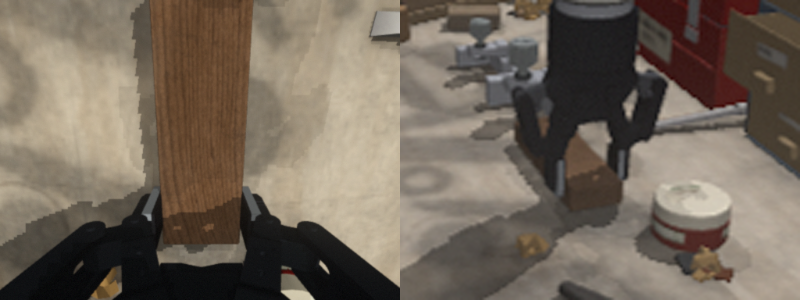

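>>> {"fn": "step_arm", "kwargs": {
  "targets": [
    [0,0,0,0,1,1.5,40],
    [0,0,0,10,2,1.5,40],
    [0,0,0,25,2,1.5,40],
    [0,0,0,40,2,1.5,40],
    [0,0,0,55,2,1.5,40],
    [0,0,0,68,2,1.5,40],
    [0,0,0,78,2,1.5,40],
    [0,0,0,85,2,1.5,40],
    [0,0,0,88,2,1.5,40],
    [0,0,0,88,2,1.5,40]
  ]
}}

```text
t: 5.92
ee_pos: [0.6233, -0.0168, 0.0048]
ee_rot: [0.705, 0.71, -0.0, -0.0]
ft_force: [-0.1, -0.3, -0.1]
gripper_width: 0.567
grasp_force: 62.0
```

Run:
```python
from h import *
st(); snap('wrist','w3'); snap('top','t3')
a=cv2.imread('pics/w3.png'); b=cv2.imread('pics/t3.png')[90:210,160:320]; b=cv2.resize(b,(400,300),interpolation=cv2.INTER_CUBIC)
a=cv2.resize(a,(400,300));cv2.imwrite('pics/v3.png',np.hstack([a,b]))
```

```text
5.925 [ 0.6233 -0.0168  0.0048] yaw 1.5779 F [-0.1 -0.3 -0.1] M [ 0.   -0.02  0.04] w 48.4 62.010512351989746 j [-0.14  0.66  1.65  0.    0.84 -0.14]
```

View pics/v3.png

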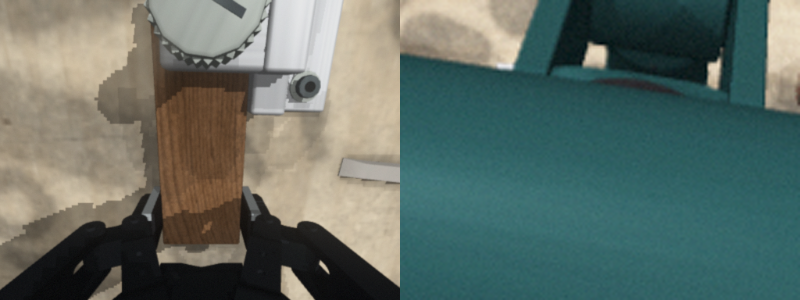

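Strip is under the arm, close beside the fence. I'll feel for the end stop.

>>> {"fn": "step_arm", "kwargs": {
  "targets": [
    [0,0,0,2,0,0,40],
    [0,0,0,4,0,0,40],
    [0,0,0,5,0,0,40],
    [0,0,0,5,0,0,40]
  ]
}}

```text
t: 6.52
ee_pos: [0.6233, -0.0116, 0.0048]
ee_rot: [0.705, 0.71, 0.0, -0.0]
ft_force: [0.2, 0.0, -0.6]
gripper_width: 0.572
grasp_force: 62.0
```

>>> {"fn": "step_arm", "kwargs": {
  "targets": [
    [0,0,0,1,0,0,40],
    [0,0,0,2,0,0,40],
    [0,0,0,2,0,0,40]
  ]
}}

```text
t: 6.9
ee_pos: [0.6233, -0.0115, 0.0049]
ee_rot: [0.704, 0.71, -0.001, 0.001]
ft_force: [-1.2, -7.9, -0.7]
gripper_width: 0.567
grasp_force: 62.1
```

End stop touched at TCP y = -0.0116, as predicted. Next the fence.

>>> {"fn": "step_arm", "kwargs": {
  "targets": [
    [0,0,0,0,1,0,40],
    [0,0,0,0,2,0,40],
    [0,0,0,0,2.5,0,40],
    [0,0,0,0,2.5,0,40]
  ]
}}

```text
t: 7.4
ee_pos: [0.6237, -0.0115, 0.0045]
ee_rot: [0.704, 0.71, -0.002, -0.001]
ft_force: [-4.4, -9.7, 1.8]
gripper_width: 0.573
grasp_force: 62.2
```

Run:
```python
from h import *
st()
```

```text
7.4 [ 0.6237 -0.0115  0.0045] yaw 1.5795 F [-4.4 -9.7  1.8] M [-1.34  0.71  0.4 ] w 48.9 62.239830493927 j [-0.13  0.66  1.64 -0.    0.84 -0.13]
```

>>> {"fn": "step_arm", "kwargs": {
  "targets": [
    [0,0,0,-1.5,0,0,40],
    [0,0,0,-2.5,0,0,40],
    [0,0,0,-2.5,1,0,40],
    [0,0,0,-2.5,1.5,0,40],
    [0,0,0,-2.5,1.5,0,40]
  ]
}}

```text
t: 8.02
ee_pos: [0.624, -0.0116, 0.0042]
ee_rot: [0.704, 0.71, -0.002, -0.002]
ft_force: [-8.2, -1.9, 2.2]
gripper_width: 0.569
grasp_force: 62.6
```

Run:
```python
from h import *
st()
```

```text
8.025 [ 0.624  -0.0116  0.0042] yaw 1.5788 F [-8.2 -1.9  2.2] M [0.   1.2  0.39] w 48.6 62.56337106227875 j [-0.13  0.66  1.64 -0.    0.85 -0.14]
```

Contact with both faces. Lower to the bench, then release.

>>> {"fn": "step_arm", "kwargs": {
  "targets": [
    [0,0,0,0,0,1,40],
    [0,0,0,0,-0.5,2,40],
    [0,0,0,0,-1,2,40],
    [0,0,0,0,-1,2,40]
  ]
}}

```text
t: 8.52
ee_pos: [0.624, -0.0117, 0.0034]
ee_rot: [0.704, 0.71, -0.001, -0.002]
ft_force: [-9.4, -0.0, 9.8]
gripper_width: 0.568
grasp_force: 63.3
```

Run:
```python
from h import *
st(); snap('wrist','w4')
```

```text
8.525 [ 0.624  -0.0117  0.0034] yaw 1.5787 F [-9.4 -0.   9.8] M [0.25 1.29 0.47] w 48.5 63.30237686634064 j [-0.13  0.66  1.64 -0.    0.84 -0.14]
```

View pics/w4.png

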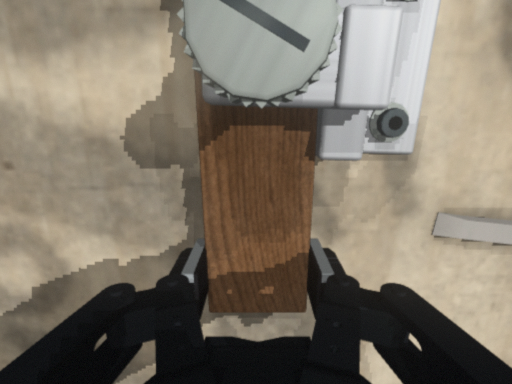

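The strip lies against the fence end (inner corner near (318,160)). The knob's top circle is centred near (262,25) with radius about 79 px. I'll release and measure the knob.

>>> {"fn": "step_arm", "kwargs": {
  "targets": [
    [0,0,0,0,0,0,60],
    [0,0,0,0,0,0,75],
    [0,0,0,0,0,0,75],
    [0,0,0,0,0,0,75]
  ]
}}

```text
t: 9.07
ee_pos: [0.6267, -0.0121, 0.0028]
ee_rot: [0.705, 0.71, 0.0, 0.0]
ft_force: [0.2, 0.3, -0.8]
gripper_width: 0.878
grasp_force: 0.0
```

Run:
```python
from h import *
st()
for p in[(262,25),(183,25),(341,25),(262,104)]:print(ray('w4',*p,.085))
for p in[(318,160)]:print('fence end',ray('w4',*p,.0),ray('w4',*p,.03))
print('strip',[ray('w4',*p,.022) for p in[(210,312),(307,312),(315,115),(197,115)]])
```

```text
9.075 [ 0.6267 -0.0121  0.0028] yaw 1.5777 F [ 0.2  0.3 -0.8] M [ 0.02 -0.02  0.04] w 75.0 0.0 j [-0.13  0.66  1.64  0.    0.84 -0.14]
[0.62370131 0.07706977 0.085     ]
[0.60894135 0.076969   0.085     ]
[0.63843258 0.07717034 0.085     ]
[0.62387849 0.06303296 0.085     ]
fence end [0.65362644 0.03766749 0.        ] [0.6473666 0.0426647 0.03     ]
strip [array([ 0.59935771, -0.03708403,  0.022     ]), array([ 0.64879826, -0.03653877,  0.022     ]), array([0.64651519, 0.05997484, 0.022     ]), array([0.59781946, 0.05959045, 0.022     ])]
```

>>> {"fn": "step_arm", "kwargs": {
  "targets": [
    [0,0,0,0,0,-40,75],
    [0,0,0,0,0,-95,75],
    [0,0,-0.18,0,0,-130,75],
    [0,0,-0.36,30,-1,-130,65],
    [0,0,-0.54,60,-2,-130,60],
    [0,0,-0.72,90,-2.5,-130,60],
    [0,0,-0.9,90,-2.5,-130,60],
    [0,0,-1.08,90,-2.5,-130,60],
    [0,0,-1.26,90,-2.5,-130,60],
    [0,0,-1.44,90,-2.5,-130,60],
    [0,0,-1.62,90,-2.5,-130,60],
    [0,0,-1.65,90,-2.5,-130,60],
    [0,0,-1.65,90,-2.5,-130,60]
  ]
}}

```text
t: 10.7
ee_pos: [0.6232, 0.0778, 0.1328]
ee_rot: [-0.042, 0.999, 0.0, 0.0]
ft_force: [-0.7, -0.4, -0.2]
gripper_width: 0.7
grasp_force: 0.0
```

Run:
```python
from h import *
st(); snap('wrist','w5')
```

```text
10.7 [0.6232 0.0778 0.1328] yaw -3.0582 F [-0.7 -0.4 -0.2] M [ 0.01 -0.04  0.07] w 59.8 0.0 j [ 0.01  0.5   1.55  0.    1.09 -1.64]
```

View pics/w5.png

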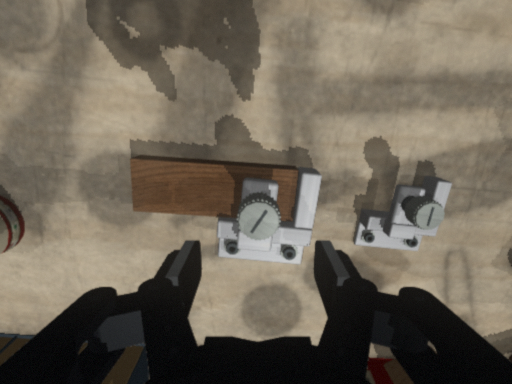

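The strip is snug in the corner. The knob top is at about (258,221), between and ahead of the fingers.

Run:
```python
from h import *
a=cv2.imread('pics/w5.png');g=cv2.cvtColor(a,cv2.COLOR_BGR2GRAY)[185:260,220:300]
print(cv2.HoughCircles(cv2.resize(g,None,fx=4,fy=4,interpolation=cv2.INTER_CUBIC),cv2.HOUGH_GRADIENT,1,200,param1=100,param2=15,minRadius=60,maxRadius=110))
for p in[(258,221),(238,221),(279,221)]:print(ray('w5',*p,.085))
for p in[(133,158),(133,213),(299,168)]:print(ray('w5',*p,.022))
print('stop inner tip',ray('w5',301,168,.03))
c=np.load('pics/w5.npz');print(-c['R'].T@c['t'])
```

```text
[[[156.5 157.5  87. ]]]
[0.62349537 0.07798408 0.085     ]
[0.62466521 0.06391226 0.085     ]
[0.6222669  0.09276129 0.085     ]
[ 0.59829834 -0.03426869  0.022     ]
[ 0.65008502 -0.03640623  0.022     ]
[0.59503554 0.11237891 0.022     ]
stop inner tip [0.59341563 0.11278818 0.03      ]
[0.5482771  0.07100463 0.27526862]
```

>>> {"fn": "step_arm", "kwargs": {
  "targets": [
    [0,0,0,-1,0.5,35,60],
    [0,0,0,-1,0.5,60,60],
    [0,0,0,-1,0.5,72,60],
    [0,0,0,-1,0.5,76,60],
    [0,0,0,-1,0.5,76,45],
    [0,0,0,-1,0.5,76,25],
    [0,0,0,-1,0.5,76,25],
    [0,0,0,-1,0.5,76,25],
    [0,0,0,-1,0.5,76,25]
  ],
  "grip_force": 50
}}

```text
t: 11.88
ee_pos: [0.625, 0.0786, 0.0579]
ee_rot: [-0.043, 0.999, 0.0, 0.001]
ft_force: [-1.1, 1.6, 7.0]
gripper_width: 0.345
grasp_force: 49.3
```

Run:
```python
from h import *
st()
```

```text
11.875 [0.625  0.0786 0.0579] yaw -3.0555 F [-1.1  1.6  7. ] M [0.24 0.13 0.01] w 29.5 49.277111291885376 j [ 0.02  0.59  1.61  0.    0.95 -1.64]
```

>>> {"fn": "step_arm", "kwargs": {
  "targets": [
    [0,0,0.15,0,0,0.2,25],
    [0,0,0.3,0,0,0.5,25],
    [0,0,0.45,0,0,0.7,25],
    [0,0,0.6,0,0,1,25],
    [0,0,0.75,0,0,1.2,25],
    [0,0,0.9,0,0,1.4,25],
    [0,0,1.05,0,0,1.7,25],
    [0,0,1.2,0,0,1.9,25],
    [0,0,1.2,0,0,1.9,25]
  ]
}}

```text
t: 13.0
ee_pos: [0.6246, 0.0781, 0.056]
ee_rot: [0.529, 0.849, 0.0, 0.001]
ft_force: [-1.9, -0.9, 6.8]
gripper_width: 0.344
grasp_force: 49.5
```

Run:
```python
from h import *
st()
```

```text
13.0 [0.6246 0.0781 0.056 ] yaw 2.0264 F [-1.9 -0.9  6.8] M [-0.14  0.3   0.04] w 29.4 49.46182429790497 j [ 0.01  0.59  1.61 -0.    0.94 -0.44]
```

>>> {"fn": "step_arm", "kwargs": {
  "targets": [
    [0,0,0.1,0,0,0.2,25],
    [0,0,0.2,0,0,0.3,25],
    [0,0,0.3,0,0,0.5,25],
    [0,0,0.3,0,0,0.5,25]
  ]
}}

```text
t: 13.5
ee_pos: [0.6244, 0.078, 0.0556]
ee_rot: [0.65, 0.76, 0.0, 0.001]
ft_force: [-1.7, -1.0, 7.9]
gripper_width: 0.345
grasp_force: 49.5
```

Run:
```python
from h import *
st()
```

```text
13.5 [0.6244 0.078  0.0556] yaw 1.7269 F [-1.7 -1.   7.9] M [-0.16  0.33  0.09] w 29.4 49.50364530086517 j [ 0.01  0.59  1.61 -0.    0.94 -0.14]
```

>>> {"fn": "step_arm", "kwargs": {
  "targets": [
    [0,0,0.1,0,0,0.2,25],
    [0,0,0.2,0,0,0.3,25],
    [0,0,0.3,0,0,0.5,25],
    [0,0,0.3,0,0,0.5,25]
  ]
}}

```text
t: 14.0
ee_pos: [0.6243, 0.078, 0.0551]
ee_rot: [0.756, 0.654, 0.0, 0.0]
ft_force: [-2.7, -1.1, 8.3]
gripper_width: 0.346
grasp_force: 49.6
```

Run:
```python
from h import *
st()
```

```text
14.0 [0.6243 0.078  0.0551] yaw 1.4269 F [-2.7 -1.1  8.3] M [-0.17  0.43  0.05] w 29.6 49.551560282707214 j [ 0.01  0.59  1.61 -0.    0.94  0.16]
```

>>> {"fn": "step_arm", "kwargs": {
  "targets": [
    [0,0,0.1,0,0,0.2,25],
    [0,0,0.2,0,0,0.3,25],
    [0,0,0.3,0,0,0.5,25],
    [0,0,0.3,0,0,0.5,25]
  ]
}}

```text
t: 14.5
ee_pos: [0.6241, 0.0781, 0.0546]
ee_rot: [0.845, 0.534, 0.0, 0.0]
ft_force: [-3.4, -1.1, 9.2]
gripper_width: 0.344
grasp_force: 49.6
```

Run:
```python
from h import *
st()
```

```text
14.5 [0.6241 0.0781 0.0546] yaw 1.1269 F [-3.4 -1.1  9.2] M [-0.08  0.48  0.02] w 29.4 49.59769427776337 j [ 0.01  0.59  1.61 -0.    0.94  0.46]
```

>>> {"fn": "step_arm", "kwargs": {
  "targets": [
    [0,0,0.1,0,0,0.2,25],
    [0,0,0.2,0,0,0.3,25],
    [0,0,0.3,0,0,0.5,25],
    [0,0,0.3,0,0,0.5,25]
  ]
}}

```text
t: 15.0
ee_pos: [0.624, 0.0782, 0.0541]
ee_rot: [0.916, 0.402, -0.0, 0.0]
ft_force: [-2.8, -0.5, 10.5]
gripper_width: 0.349
grasp_force: 49.7
```

Run:
```python
from h import *
st()
```

```text
15.0 [0.624  0.0782 0.0541] yaw 0.8269 F [-2.8 -0.5 10.5] M [-0.03  0.62  0.05] w 29.8 49.68769133090973 j [ 0.02  0.59  1.61 -0.    0.94  0.76]
```

>>> {"fn": "step_arm", "kwargs": {
  "targets": [
    [0,0,0.1,0,0,0.2,25],
    [0,0,0.2,0,0,0.3,25],
    [0,0,0.3,0,0,0.5,25],
    [0,0,0.3,0,0,0.5,25]
  ]
}}

```text
t: 15.5
ee_pos: [0.6239, 0.0783, 0.054]
ee_rot: [0.965, 0.261, 0.0, 0.0]
ft_force: [-4.7, -0.2, 13.8]
gripper_width: 0.343
grasp_force: 50.1
```

Run:
```python
from h import *
st()
```

```text
15.5 [0.6239 0.0783 0.054 ] yaw 0.5271 F [-4.7 -0.2 13.8] M [0.07 0.71 0.12] w 29.3 50.06507098674774 j [ 0.02  0.59  1.61 -0.    0.94  1.06]
```

Sinking stopped (z 0.0540) and the force rises, so the screw is seating. Small turns now.

>>> {"fn": "step_arm", "kwargs": {
  "targets": [
    [0,0,0.05,0,0,0,25],
    [0,0,0.1,0,0,0,25],
    [0,0,0.1,0,0,0,25]
  ]
}}

```text
t: 15.88
ee_pos: [0.6238, 0.0784, 0.054]
ee_rot: [0.977, 0.212, -0.0, 0.0]
ft_force: [-3.3, 0.3, 12.6]
gripper_width: 0.346
grasp_force: 50.0
```

Run:
```python
from h import *
st()
```

```text
15.875 [0.6238 0.0784 0.054 ] yaw 0.4278 F [-3.3  0.3 12.6] M [0.09 0.76 0.23] w 29.5 50.00654697418213 j [ 0.02  0.59  1.61 -0.    0.94  1.16]
```

>>> {"fn": "step_arm", "kwargs": {
  "targets": [
    [0,0,0.05,0,0,0,25],
    [0,0,0.1,0,0,0,25],
    [0,0,0.1,0,0,0,25],
    [0,0,0.1,0,0,0,25]
  ]
}}

```text
t: 16.38
ee_pos: [0.6238, 0.0785, 0.054]
ee_rot: [0.987, 0.164, -0.0, 0.0]
ft_force: [-5.0, 0.6, 13.3]
gripper_width: 0.349
grasp_force: 50.0
```

Run:
```python
from h import *
st()
for i in range(5): robot.read_camera('side'); print(robot.sense()['torque'][2].round(3))
```

```text
16.375 [0.6238 0.0785 0.054 ] yaw 0.3285 F [-5.   0.6 13.3] M [0.05 0.78 0.27] w 29.8 50.0073516368866 j [ 0.02  0.59  1.61 -0.    0.94  1.26]
0.292
0.283
0.285
0.243
0.304
```

Torque holds steady at about 0.28 N m (strain about 0.35), which is properly tight. Release and retreat.

>>> {"fn": "step_arm", "kwargs": {
  "targets": [
    [0,0,0,0,0,0,45],
    [0,0,0,0,0,0,60],
    [0,0,0,0,0,0,60],
    [0,0,0,0,0,-20,60],
    [0,0,0,0,0,-60,60],
    [0,0,0,0,0,-110,60],
    [0,0,0,0,0,-110,60],
    [0,0,0,0,0,-110,60]
  ]
}}

```text
t: 17.62
ee_pos: [0.6238, 0.0783, 0.1621]
ee_rot: [0.987, 0.163, -0.0, -0.0]
ft_force: [-0.2, -0.2, -0.3]
gripper_width: 0.705
grasp_force: 0.0
```

Run:
```python
from h import *
st(); snap('wrist','w6')
```

```text
17.625 [0.6238 0.0783 0.1621] yaw 0.3278 F [-0.2 -0.2 -0.3] M [ 0.04  0.09 -0.04] w 60.2 0.0 j [0.02 0.46 1.52 0.   1.15 1.26]
```

View pics/w6.png

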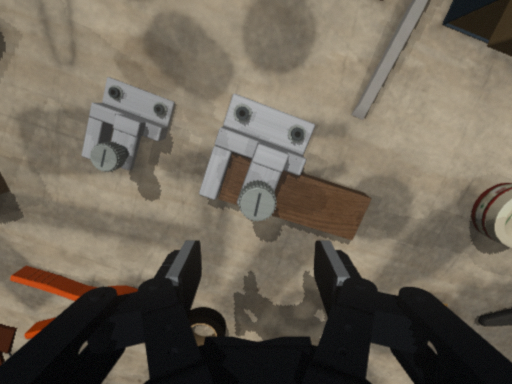

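The strip lies snug against the fence and the end stop (left end at about (222,180)), the knob at (258,200) is down, and the gripper is clear. I'm handing in.

```bash
python3 -c "
from cell import robot
print(robot.job_done())"
```

```text
the job is handed in; nothing more can be done
None
```

The walnut strip is flat and snug against the fence and end stop, the thumbscrew is seated on it at about 0.28 N m, and the job is handed in; the judge gave no result back.

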